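# Hang a tool bracket in the slotted upright and lock it

### The arm

A 6-joint arm with a two-finger parallel gripper is mounted at the origin on the work surface. World frame = base frame: x ahead of the robot, y to its left, z up, the work surface at z = 0. Lengths are in m, angles in degrees, forces in N, time in s.
With the tool pointing down it reaches from about 0.325 to 0.85 m from the base axis. Payload 4.4 kg.
Tool frame: the origin (TCP) lies at the very end of the fingers, on their centre line; the grasp point (between the pads) lies ctrl.pinch_z behind it (ctrl.pinch_z is the distance from the TCP to the grasp point, in m); z points along the fingers, y is the direction in which the jaws open and shut (so a half turn about z gives the same grasp; the last joint's range is limited). The gripper opens to 94 mm and grips with 3 to 60 N. Pads are 16 mm wide; open, the fingers measure 119 mm over their backs; the gripper's body (75 mm by 177 mm) begins 78 mm behind the grasp point.
Start: joints at [-82.878, 11.837, 88.321, -0, 79.842, -8.623], TCP at [0.156, -0.553, 0.205] pointing down, gripper open.
Joint ranges: [-156.59, 156.59], [-49.26, 127.26], [12.9, 141.05], [-63.56, 243.56], [4.71, 150.69], [-161.64, 161.64]. Speed limits (degrees/s): [159.86, 159.86, 180, 180, 180, 180].

### API

Orientations are given as a 3x3 rotation matrix whose columns are the frame's x, y, z axes.
In Python, from station import ctrl gives the robot as it stands.
- The arm moves only by the tool servo_tool, never from a script. Its arguments are lists of equal length, an entry for each row: "gripper": the closure, from 0 (fully open) to 1 (shut); "delta_pos": the shift along the tool's x, y, z in m, a list of three; "spin": the turn about the tool's z in degrees. A call has 1 to 20 rows; each row is the pose to reach, as a shift and turn from the pose commanded when the call began, along the tool's axes at that moment; what a row does not reach only later rows make up. A row lasts 1/12 s, in which the tool goes at most 41.7 mm and 7.16 degrees, less where a joint would pass 70% of its speed; a pose out of reach is approached as far as the arm can. A call with a gripper value outside its range is refused whole. The fingers move at their own pace and stop on an object; the grip force is fixed at half the most. Time passes only in rows, so rows that repeat a pose let the fingers close. It gives the time, the measured TCP pose, the force and the opening at its end, in the units of the state.
- ctrl.observe(): the state, without advancing time (a new reading comes with each control period).
- ctrl.read_camera(name): name is "scene" or "top"; returns a dict with "img" (420x560x3 uint8, blue, green, red), "camera_matrix" (3x3 intrinsics, pixels), "xyz" and "orientation" of the camera in the world. Camera axes: x right, y up, looking along -z (the intrinsics and any distortion apply to the point x, -y, -z); pixel columns grow to the right and rows downward; lengths in m; the calibration is good to about 2 mm. A picture is of the moment at which its call begins. There is no depth.
- ctrl.close_job(): hands the job in, once; it reports no verdict.
The state is a dict: "time_s": time; "q": joint angles; "qd": joint speeds; "joint_torque": joint torques, N m; "ee_pos": TCP position; "orientation": TCP orientation; "wrist_force": force on the tool from outside, world axes, zero at the start; "torque": the same for the moment, N m; "width": opening from 0.0 (shut) to 1.0 (fully open).
Only numpy, scipy, OpenCV 4.12 (cv2) and the standard library are available. Lean on these libraries where they do the work, as an engineer would, in place of code of your own. Each camera call takes 0.05 s, during which the arm holds its last target.

### The job

Pick up the red bracket, hook it into the two slots of the slotted upright, and press it down until it is fully home and both yellow spring rollers have snapped into its side notches; then let go. The height of the slotted strip is not known exactly, so feel for the slots gently and do not force anything against the upright (press with no more than about 25 N). Leave the other things on the bench where they are.

Things in the scene. Friction and masses are not known exactly. Their poses are not given: they have to be found in the camera images.
- bracket: Red steel tool bracket to be mounted, 0.22-0.34 kg, standing on its flat underside. Origin: on the underside, mid width, in the plane of the back face. x points out of the back (hook side), y across, z up. Back plate 6 mm thick, 60 wide, to z 114; its sides have a ramp (z 19.5-26.5, half width 25-30), a land, then a 3 mm deep notch (z 29.5-42.5). Fork in front to x -110, at most 22 high.
- bracket_grip (a point): Point in the bracket's middle web, where to grip it from above: x -70, z 85 mm in its frame. The web is 12 mm thick in y, x -95 to -5, top at z 100; nothing lies above it from x -95 to -36.
- bracket_pad (a point): Centre of the top of the black pressing pad on the back plate, 32 (x, -36 to -4) x 44 (y) mm: x -22, z 120 mm in the bracket's frame. Pressing nearer the back, the fingers would rub on the strip.
- bracket_hooks (a point): Middle between the lowest tips of the two steel hooks: x 8.5, z 64 mm in the bracket's frame. Hooks at y = +-16, each 8 mm wide: neck z 92-98, from it a leg hangs down behind the back plate to z 64, outer side at x 11. Throat between back plate and leg 6 mm (flaring to 8 over the lowest 10), for the 4 mm strip.
- upright: Dark steel channel post bolted to the bench, 250 mm tall; foot 120 x 150 x 12 mm, reaching 30 mm in front of the face. Origin: at bench height under the middle of the front face of its bright slotted strip, which is the plane x = 0 and looks to -x; z up. A grey catch housing sticks out 14 mm from the strip on either side, |y| 47-67 mm. It does not yield. Strip and bracket are smooth metal.
- upright_slots (a point): On the strip's face, z 180: mid-range for the slots' lower edge. True edge: z 162 + s mm, s = 0 to 36, set anew each time and not measured: feel or look for it. Slots at y = +-16, 11.5 wide, 38 tall. Home: bracket frame parallel to the upright's, x = y = 0, origin at z 70 + s. Hooks enter 28-32 mm above home; ramps meet the rollers about 18 above home. Strip's top: z 213 + s.
- catch_left (a joint): Spring catch on the strip at the upright's +y; yellow roller 10 mm across, axis along x, at z 106 + s mm. Value in m: 0 = out (rollers 50 mm apart), grows outwards to 0.009. Spring 4 N at 0, plus 300 N/m. The bracket's ramp pushes it to about 0.005; in the notch it rests at 0.002 (0.0005 to 0.0035 if off-centre). Locking takes 6 to 15 N of pressing down on the bracket.
- catch_right (a joint): The same catch at the upright's -y, growing to -y.
- filler_tin: Bystander: green-labelled filler tin, 76 mm across, 85 mm tall. Origin at its underside or middle.
- tape_roll: Bystander: blue roll of masking tape lying flat, 90 mm across, 30 mm tall. Origin at its underside or middle.
- sanding_block: Bystander: cork and rubber sanding block, 120 x 65 mm, 33 mm tall. Origin at its underside or middle.
- spreader: Bystander: filler spreader like a spatula, lying flat. Origin at its underside or middle.
- mallet: Bystander: hammer lying flat. Origin at its underside or middle.
- mixing_cup: Bystander: white mixing cup, 80 mm across, 80 mm tall. Origin at its underside or middle.
- ball_hitch_cap: Bystander: black domed plastic cap, 60 mm across, 45 mm tall. Origin at its underside or middle.
Things that resemble listed ones, but are neither listed nor needed, are in the scene too. Of the things shaped like the bracket, the red one is meant.

How it is judged (in metres and radians):
On the way, in this order (a step that is already met when the one before it is completed fails the run):
1. the bracket is lifted off the bench (height (world z) of bracket above 0.05 m), for 0.1 s.
2. the bracket's back is against the strip, hooks through the slots (x of bracket in the frame of upright between -0.006 and 0.003 m and y of bracket in the frame of upright between -0.005 and 0.005 m and z of bracket in the frame of upright between 0.07 and 0.145 m), for 0.05 s.
3. pressed down: a spring roller is pushed out by the bracket's side (x of bracket in the frame of upright above -0.006 m and value of joint any of catch_left, catch_right above 0.0041 m).
At the end, for the whole second after the job is handed in: The bracket hangs released and at rest in the slots: parallel and upright within about 4.5 degrees, back within 4 mm of the strip, sideways within 4 mm, underside 67 to 110 mm above the bench, rollers snapped into the notches (each catch below 4 mm, at least one above 1.3 mm) (x of bracket in the frame of upright between -0.004 and 0.003 m and y of bracket in the frame of upright between -0.004 and 0.004 m and angle between bracket's own z axis and vertical below 0.08 rad and angle between the x axis of bracket and the x axis of upright, either way round below 0.09 rad and z of bracket in the frame of upright between 0.067 and 0.11 m and value of joint each of catch_left, catch_right below 0.004 m and value of joint any of catch_left, catch_right above 0.0013 m and linear speed of bracket below 0.02 m/s); the robot touches nothing.
It fails at once if the upright is forced: its contact forces with anything add up to over 60 N (about 30 N of pressing) (contact force between upright and anything else above 60 N).
It fails at once if a bystander is moved by more than 40 mm (distance of any of filler_tin, tape_roll, sanding_block, spreader, mallet, mixing_cup, ball_hitch_cap from where it was at the start of the episode above 0.04 m).
It also fails if it takes over 69 s, if anything falls off the work surface, if the arm or the gripper's body presses on something with over 40 N, if the wrist force passes 120 N, or if a joint passes its speed limit or range.

## Working session

There is one attempt and no reset: what is moved stays moved. The work goes in short steps, Python scripts to look and compute and a tool call to move; the robot and the scene stay as the last step left them, time stands still between calls to the robot, and variables do not carry over. Pictures are saved under pics/ and viewed, and the job is handed in when it is done.

Besides the shell and the picture viewer there is one more tool, called after "Call:" as a command line: name --pt "numbers of a row" for each row, then --argument value for the rest. servo_tool: Moves the arm, as the interface text tells. Its arguments: {"type":"object","properties":{"gripper":{"type":"array"},"delta_pos":{"type":"array"},"spin":{"type":"array"}},"required":["gripper","delta_pos","spin"]}

```bash
mkdir -p pics; ls
cat > h.py <<'E'
import numpy as np, cv2
from station import ctrl
def snap(n,f):
    d=ctrl.read_camera(n); cv2.imwrite('pics/'+f,d['img']); np.savez('pics/'+f+'.npz',**d); return d
def ray(d,u,v):
    K=np.array(d['camera_matrix']);R=np.array(d['orientation']);p=np.array(d['xyz'])
    c=np.linalg.inv(K)@[u,v,1]; return p,R@np.array([c[0],-c[1],-c[2]])
def atz(d,u,v,z):
    p,r=ray(d,u,v); return p+r*(z-p[2])/r[2]
def proj(d,P):
    K=np.array(d['camera_matrix']);R=np.array(d['orientation']);p=np.array(d['xyz'])
    c=R.T@(np.array(P)-p); c=np.array([c[0],-c[1],-c[2]]); q=K@c; return q[:2]/q[2]
def crop(d,x0,y0,x1,y1,s,f):
    cv2.imwrite('pics/'+f,cv2.resize(d['img'][y0:y1,x0:x1],None,fx=s,fy=s,interpolation=cv2.INTER_CUBIC))
E
python3 - <<'E'
from h import *
for n in('scene','top'):
    d=snap(n,n+'0.png'); print(d.keys(),d['camera_matrix'],d['xyz'],d['orientation'])
print(ctrl.observe(),ctrl.pinch_z)
E
```

```text
pics
dict_keys(['img', 'camera_matrix', 'xyz', 'orientation']) [[401.44841077   0.         272.44323861]
 [  0.         401.44841077 199.50122207]
 [  0.           0.           1.        ]] [1.27831698 0.37132739 0.71255552] [[-0.44253038 -0.50976787  0.73776933]
 [ 0.89674663 -0.24833564  0.3662989 ]
 [-0.00351299  0.82369055  0.56702869]]
dict_keys(['img', 'camera_matrix', 'xyz', 'orientation']) [[530.57869639   0.         279.10377491]
 [  0.         530.57869639 212.24584377]
 [  0.           0.           1.        ]] [ 0.30939651 -0.02504903  1.64128539] [[ 0.01451682  0.99009283 -0.13966192]
 [-0.99988891  0.01390223 -0.00537517]
 [-0.0033803   0.13972444  0.99018466]]
{'time_s': 0.1, 'q': array([-8.28802251e+01,  1.18800165e+01,  8.83946940e+01, -6.03900694e-04,
        7.98435738e+01, -8.62286930e+00]), 'qd': array([-0.00675405, -0.09368406, -0.0864935 ,  0.03314704,  0.02082953,
       -0.05852654]), 'joint_torque': array([ 2.39859837e-04, -3.71864676e+01, -2.82292289e+01,  6.99421973e-02,
        3.11100902e-02, -5.12489601e-05]), 'ee_pos': array([ 0.15590296, -0.55270439,  0.2044164 ]), 'orientation': array([[ 9.62489609e-01,  2.71318412e-01, -2.66171005e-04],
       [ 2.71318378e-01, -9.62487479e-01,  2.04724559e-03],
       [ 2.99269164e-04, -2.04266970e-03, -9.99997869e-01]]), 'wrist_force': array([-0.84585772, -0.84999045,  0.08516169]), 'torque': array([0.01586433, 0.01173597, 0.04151846]), 'width': 0.9993894819611717} 0.0188
```

```bash
sleep 1
```

```text
(no output)
```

View pics/scene0.png

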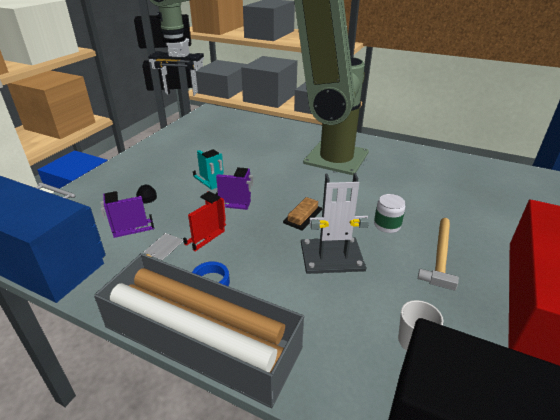

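View pics/top0.png

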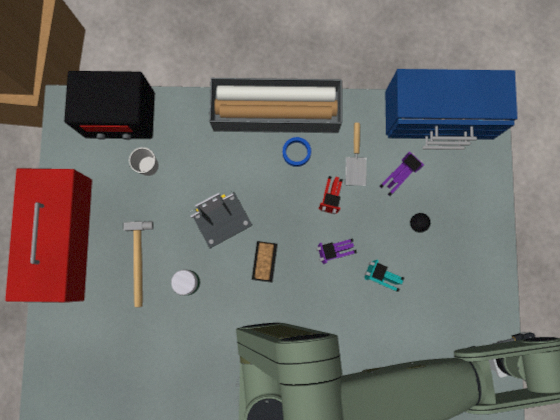

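Run:
```python
from h import *
d=dict(np.load('pics/scene0.png.npz'));t=dict(np.load('pics/top0.png.npz'))
crop(d,170,170,260,260,8,'s_br.png');crop(d,290,165,380,280,6,'s_up.png')
crop(t,300,160,370,225,10,'t_br.png');crop(t,180,180,260,255,10,'t_up.png')
```

```text
(no output)
```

View pics/s_br.png

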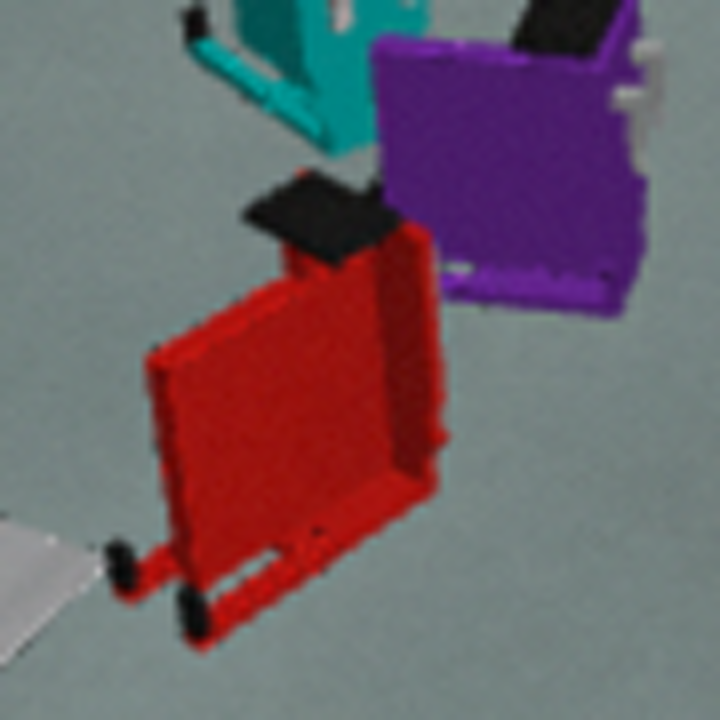

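View pics/s_up.png

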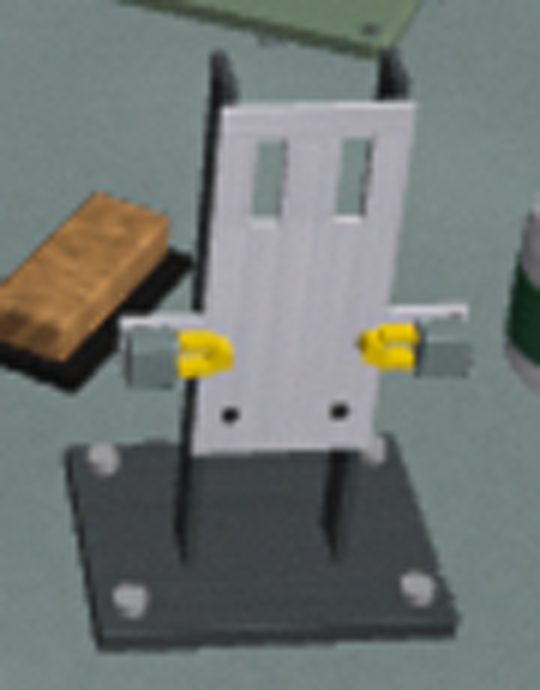

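View pics/t_br.png

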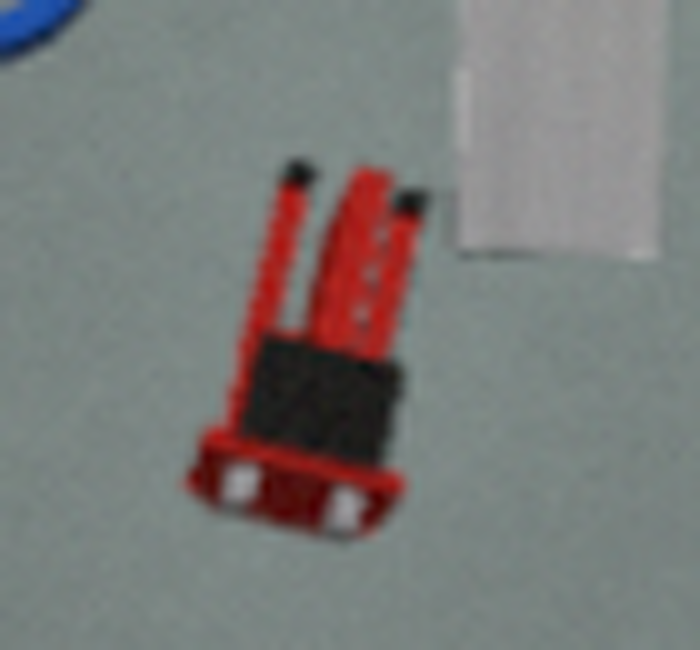

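View pics/t_up.png

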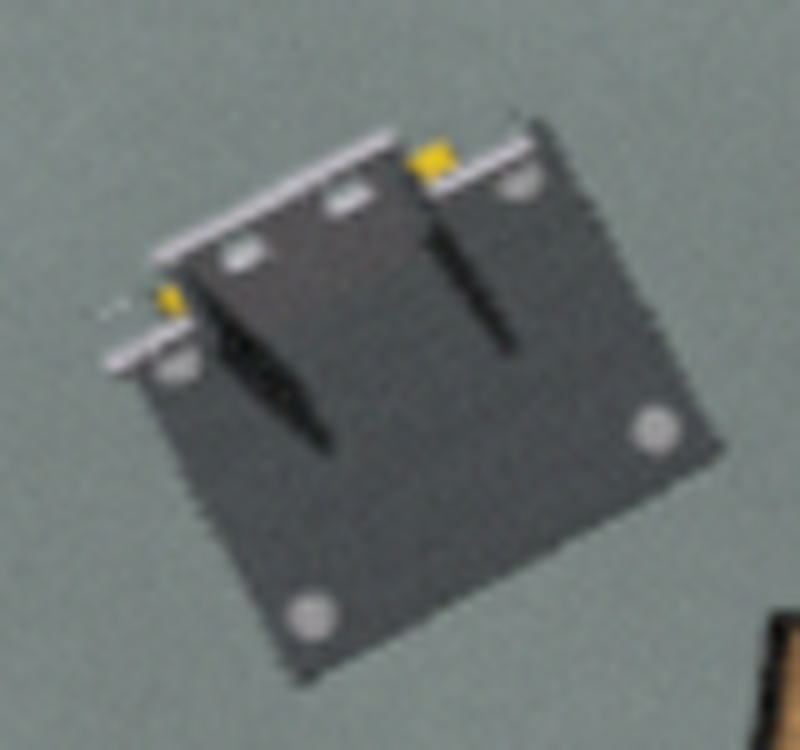

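```bash
cat > fit.py <<'E'
from h import *
from scipy.optimize import least_squares
d=dict(np.load('pics/scene0.png.npz'));t=dict(np.load('pics/top0.png.npz'))
def pts(L,s,o): return [(c,(np.array(q)+.5)/s-.5+np.array(o),np.array(P)/1000.) for c,q,P in L]
B=[((265,335),(-36,-22,120)),((400,362),(-36,22,120)),((380,468),(-4,22,120)),((240,440),(-4,-22,120)),
   ((405,478),(-6,30,114)),((298,165),(-110,None,22)),((370,170),(-95,0,100))]
Bt=[((265,335),(-36,-22,120)),((400,362),(-36,22,120)),((380,468),(-4,22,120)),((240,440),(-4,-22,120)),((372,172),(-95,0,100))]
Bs=[((242,215),(-36,22,120)),((340,265),(-36,-22,120)),((400,220),(-4,-22,120)),((305,172),(-4,22,120)),((150,358),(-95,0,100)),((438,490),(-3,-28,0))]
Ut=[((725,445),(90,75,12)),((300,685),(90,-75,12)),((540,120),(-30,75,12))]
Us=[((250,218),(0,21.75,'b')),((280,220),(0,10.25,'b')),((333,216),(0,-10.25,'b')),((365,217),(0,-21.75,'b')),
((258,142),(0,21.75,'t')),((288,140),(0,10.25,'t')),((345,138),(0,-10.25,'t')),((375,138),(0,-21.75,'t')),
((100,632),(-30,75,12)),((455,622),(-30,-75,12)),((65,450),(90,75,12)),((222,107),(0,'w','k')),((413,103),(0,'-w','k'))]
Utk=[((392,130),(0,'w','k')),((152,255),(0,'-w','k'))]
def run(L,p,s=0,w=.035):
    x,y,a=p[:3]; c,sn=np.cos(a),np.sin(a); out=[]
    for cam,q,sc,o,P in L:
        v=[]
        for e in P:
            v.append({'b':.162+s,'t':.2+s,'k':.213+s,'w':w,'-w':-w}[e] if isinstance(e,str) else e/1000)
        W=[x+c*v[0]-sn*v[1],y+sn*v[0]+c*v[1],v[2]]
        out.append(proj(cam,W)-((np.array(q)+.5)/sc-.5+np.array(o)))
    return np.array(out)
LB=[(t,q,10,(300,160),P) for q,P in Bt]+[(d,q,8,(170,170),P) for q,P in Bs]
LU=[(t,q,10,(180,180),P) for q,P in Ut+Utk]+[(d,q,6,(290,165),P) for q,P in Us]
rb=least_squares(lambda p:run(LB,p).ravel(),[.5,-.1,np.pi],loss='soft_l1')
ru=least_squares(lambda p:run(LU,p,p[3],p[4]).ravel(),[.5,.15,np.pi,.018,.035],loss='soft_l1')
if __name__=='__main__':
    np.set_printoptions(precision=4,suppress=True)
    print(rb.x,np.degrees(rb.x[2]));print(run(LB,rb.x))
    print(ru.x,np.degrees(ru.x[2]));print(run(LU,ru.x,ru.x[3],ru.x[4]))
E
python3 fit.py
```

```text
[ 0.5442 -0.1647  2.9222] 167.42717371023312
[[-0.5104 -0.6188]
 [ 0.7595  0.1284]
 [ 0.3726  0.1159]
 [-0.4363 -0.5518]
 [-0.1386 -0.5274]
 [-0.4659 -1.1259]
 [-1.0835 -1.4637]
 [ 0.2047 -1.2466]
 [ 0.4825 -0.9331]
 [ 0.5781  0.5989]
 [ 0.5644  1.0689]]
[0.5406 0.1775 3.6638 0.0304 0.0355] 209.92038209528664
[[-0.2272  0.3732]
 [-0.5406 -0.0388]
 [-0.1826 -0.5108]
 [-0.6979 -0.3051]
 [-0.1763 -0.0354]
 [-0.186   0.8273]
 [-0.1588  0.2945]
 [-0.0466  0.6061]
 [-0.3706  0.2406]
 [-0.1566 -0.6087]
 [-0.0083 -0.4705]
 [-0.3477 -0.4844]
 [-0.2182 -0.6789]
 [-0.2909  0.0508]
 [ 0.8877 -1.1913]
 [-0.3477 -1.2065]
 [ 0.0967  0.4736]
 [ 0.2787 -0.053 ]]
```

```bash
cat >> h.py <<'E'
def delta(P,yaw,o=None):
    o=o or ctrl.observe(); R=np.array(o['orientation']); p=np.array(o['ee_pos'])
    cur=np.degrees(np.arctan2(R[1,0],R[0,0]))
    print('t',round(o['time_s'],2),'pos',p.round(4),'yaw',round(cur,2),'F',np.round(o['wrist_force'],1),'T',np.round(o['torque'],2),'w',round(o['width'],3))
    print('delta',(R.T@(np.array(P)-p)).round(4),'spin',round((cur-yaw+180)%360-180,2))
E
python3 - <<'E'
from h import *
delta([.6125,-.180,.18],-12.57)
from fit import *
x,y,a,s,w=ru.x
for yy in(.03,-.03):
  P=[x+np.cos(a)*-.007-np.sin(a)*yy,y+np.sin(a)*-.007+np.cos(a)*yy,.106+s]
  print((proj(d,P)-[290,165]+.5)*6)
E
```

```text
t 0.1 pos [ 0.1559 -0.5527  0.2044] yaw 15.74 F [-0.8 -0.8  0.1] T [0.02 0.01 0.04] w 0.999
delta [ 0.5406 -0.2348  0.0251] spin 28.31
[220.19796196 352.99730913]
[372.95987183 346.51940332]
```

Call:
servo_tool --gripper '[0,0,0,0,0,0,0,0,0,0,0,0,0,0,0,0,0,0]' --pt "0.034 -0.015 0.0" --pt "0.068 -0.03 0.0" --pt "0.102 -0.045 0.0" --pt "0.136 -0.06 0.0" --pt "0.17 -0.075 0.0" --pt "0.204 -0.09 0.0" --pt "0.238 -0.105 0.0" --pt "0.272 -0.12 0.0" --pt "0.306 -0.134 0.0" --pt "0.34 -0.148 0.0" --pt "0.374 -0.162 0.0" --pt "0.408 -0.177 0.0" --pt "0.442 -0.192 0.0" --pt "0.476 -0.207 0.01" --pt "0.505 -0.22 0.02" --pt "0.525 -0.228 0.025" --pt "0.5406 -0.2348 0.025" --pt "0.5406 -0.2348 0.025" --spin '[1,3,5,7,9,11,13,15,17,19,21,23,25,27,28.3,28.3,28.3,28.3]'

```text
time_s: 1.6
ee_pos: [0.6139, -0.1778, 0.1788]
orientation: [[0.977, -0.214, -0.001], [-0.214, -0.977, 0.002], [-0.002, -0.002, -1.0]]
wrist_force: [-0.6, -0.6, 0.3]
width: 0.997
```

Run:
```python
from h import *
delta([.6125,-.180,.066],-12.57)
t=snap('top','t1.png'); d=snap('scene','s1.png')
crop(t,270,130,400,230,6,'t1c.png');crop(d,150,120,290,260,5,'s1c.png')
```

```text
t 1.6 pos [ 0.6139 -0.1778  0.1788] yaw -12.34 F [-0.6 -0.6  0.3] T [ 0.04 -0.    0.01] w 0.997
delta [-0.0008  0.0027  0.1128] spin 0.23
```

View pics/t1c.png

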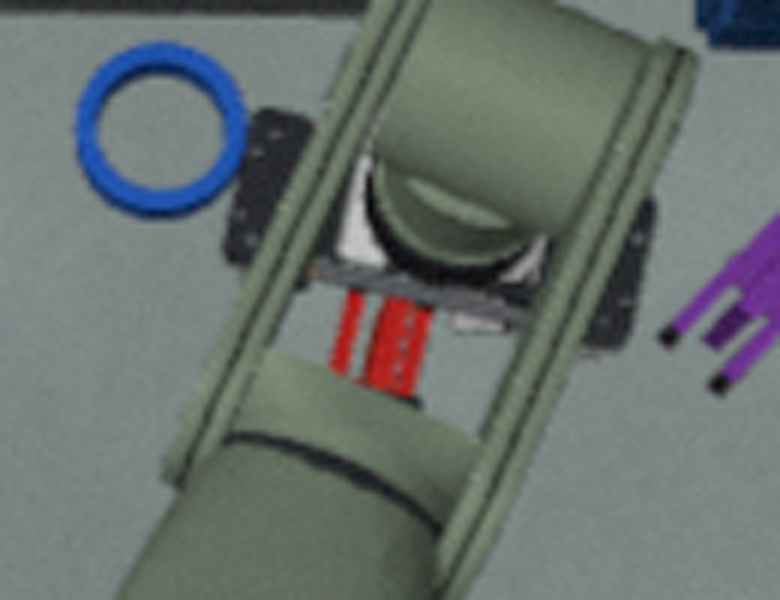

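View pics/s1c.png

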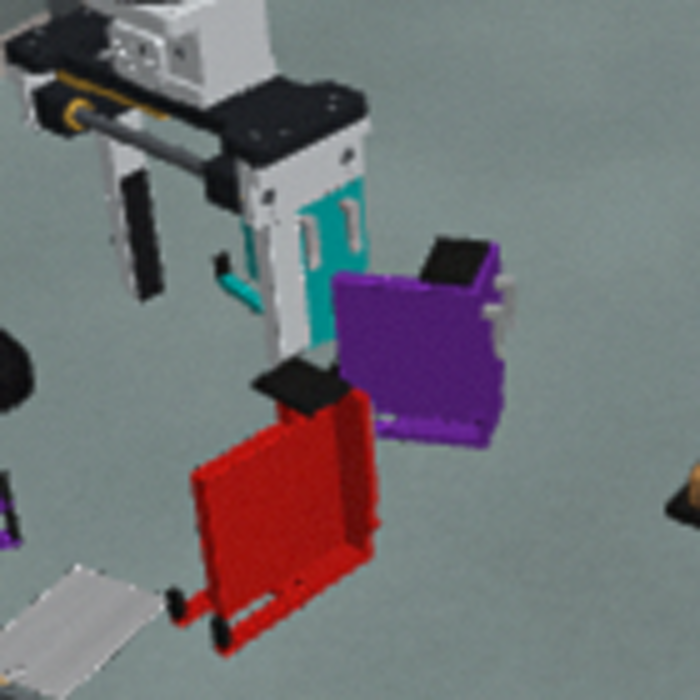

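Run:
```python
from h import *
delta([.6125,-.180,.066],-12.57)
```

```text
t 1.7 pos [ 0.6123 -0.1804  0.1797] yaw -12.48 F [-0.2 -0.4 -0.2] T [ 0.02  0.05 -0.03] w 1.002
delta [ 0.0003 -0.0005  0.1137] spin 0.09
```

Call:
servo_tool --gripper '[0,0,0,0,0,0,0,0]' --pt "0 0 0.015" --pt "0 0 0.035" --pt "0 0 0.055" --pt "0 0 0.075" --pt "0 0 0.095" --pt "0 0 0.108" --pt "0 0 0.1135" --pt "0 0 0.1135" --spin '[0,0,0,0,0,0,0,0]'

```text
time_s: 2.37
ee_pos: [0.611, -0.1811, 0.0655]
orientation: [[0.976, -0.219, -0.003], [-0.219, -0.976, 0.001], [-0.003, -0.0, -1.0]]
wrist_force: [0.3, 0.5, -0.1]
width: 1.0
```

Run:
```python
from h import *
delta([.6125,-.180,.066],-12.57)
d=snap('scene','s2.png')
crop(d,150,120,290,260,5,'s2c.png')
```

```text
t 2.37 pos [ 0.611  -0.1811  0.0655] yaw -12.62 F [ 0.3  0.5 -0.1] T [ 0.04  0.01 -0.06] w 1.0
delta [ 0.0013 -0.0014 -0.0005] spin -0.05
```

View pics/s2c.png

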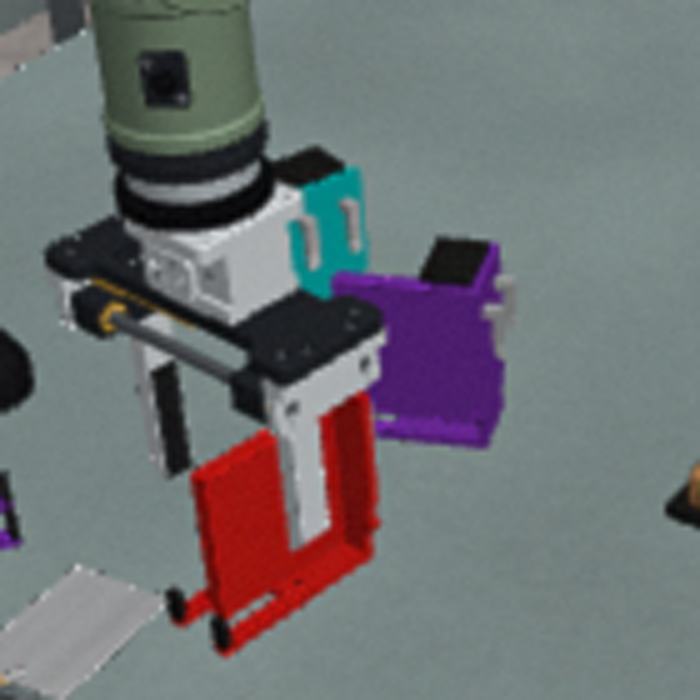

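Call:
servo_tool --gripper '[1,1,1,1,1,1,1,1,1,1,1,1,1,1]' --pt "0 0 0" --pt "0 0 0" --pt "0 0 0" --pt "0 0 0" --pt "0 0 0" --pt "0 0 0" --pt "0 0 0" --pt "0 0 0" --pt "0 0 0" --pt "0 0 0" --pt "0 0 0" --pt "0 0 0" --pt "0 0 0" --pt "0 0 0" --spin '[0,0,0,0,0,0,0,0,0,0,0,0,0,0]'

```text
time_s: 3.58
ee_pos: [0.6126, -0.1807, 0.0668]
orientation: [[0.976, -0.217, -0.0], [-0.217, -0.976, 0.0], [-0.0, -0.0, -1.0]]
wrist_force: [0.4, 0.8, -0.2]
width: 0.126
```

Run:
```python
from h import *
delta([.6125,-.180,.25],-12.57)
```

```text
t 3.58 pos [ 0.6126 -0.1807  0.0668] yaw -12.56 F [ 0.4  0.8 -0.2] T [ 0.05 -0.07 -0.05] w 0.126
delta [-0.0003 -0.0006 -0.1832] spin 0.01
```

Call:
servo_tool --gripper '[1,1,1,1,1,1,1,1,1,1,1,1]' --pt "0 0 -0.005" --pt "0 0 -0.015" --pt "0 0 -0.03" --pt "0 0 -0.045" --pt "0 0 -0.06" --pt "0 0 -0.075" --pt "0 0 -0.09" --pt "0 0 -0.105" --pt "0 0 -0.12" --pt "0 0 -0.135" --pt "0 0 -0.145" --pt "0 0 -0.15" --spin '[0,0,0,0,0,0,0,0,0,0,0,0]'

```text
time_s: 4.58
ee_pos: [0.6134, -0.1811, 0.2194]
orientation: [[0.976, -0.217, 0.003], [-0.217, -0.976, -0.001], [0.003, 0.001, -1.0]]
wrist_force: [0.4, -0.1, -2.7]
width: 0.123
```

Run:
```python
from h import *
d=snap('scene','s3.png')
# standoff 60 mm in front
x,y,a=.5406,.1775,np.radians(209.92)
e=np.array([np.cos(a),np.sin(a)])
for so in (.06,):
  P=np.array([x,y])-e*(.07+so); print(P); delta([*P,.217],29.92)
crop(d,130,60,290,220,5,'s3c.png')
```

```text
[0.65327395 0.24234274]
t 4.63 pos [ 0.6136 -0.1812  0.2196] yaw -12.55 F [ 0.1 -0.3 -2.4] T [-0.   -0.1   0.01] w 0.126
delta [-0.0533 -0.422   0.0021] spin -42.47
```

View pics/s3c.png

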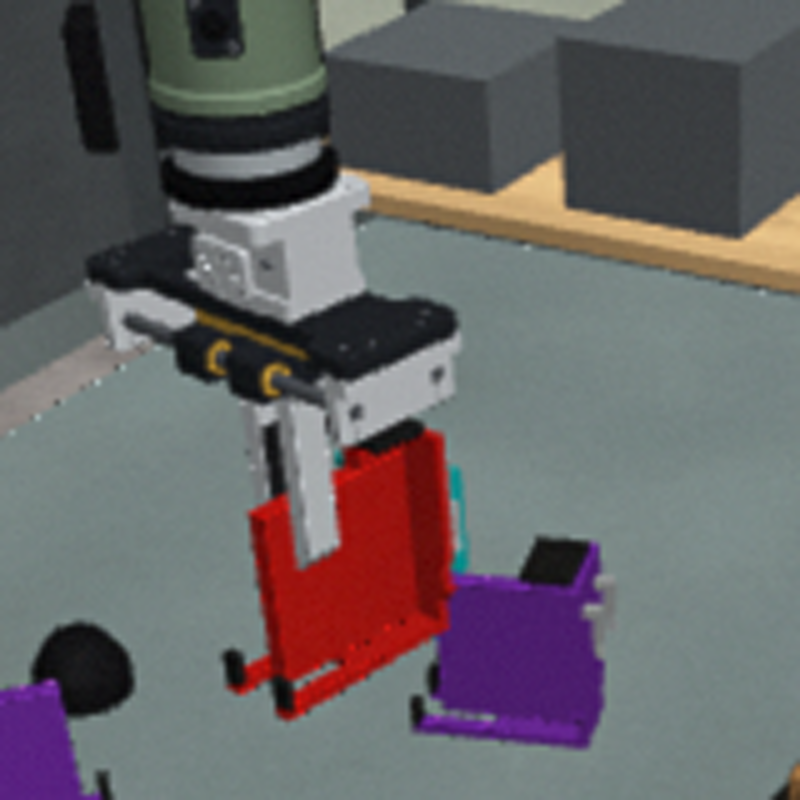

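Call:
servo_tool --gripper '[1,1,1,1,1,1,1,1,1,1,1,1,1,1,1,1,1,1,1]' --pt "0.01 -0.01 -0.003" --pt "0.025 -0.03 -0.01" --pt "0.035 -0.055 -0.015" --pt "0.045 -0.085 -0.02" --pt "0.047 -0.115 -0.03" --pt "0.047 -0.145 -0.03" --pt "0.045 -0.175 -0.03" --pt "0.042 -0.205 -0.03" --pt "0.038 -0.235 -0.03" --pt "0.034 -0.265 -0.03" --pt "0.028 -0.295 -0.03" --pt "0.022 -0.325 -0.03" --pt "0.016 -0.355 -0.03" --pt "0.009 -0.385 -0.03" --pt "0.001 -0.412 -0.03" --pt "-0.007 -0.435 -0.03" --pt "-0.013 -0.448 -0.03" --pt "-0.0162 -0.455 -0.03" --pt "-0.0162 -0.455 -0.03" --spin '[-1,-3,-5,-8,-11,-14,-17,-20,-23,-26,-29,-32,-35,-37,-39,-41,-42,-42.5,-42.5]'

```text
time_s: 6.22
ee_pos: [0.6948, 0.2683, 0.2459]
orientation: [[0.866, 0.501, -0.002], [0.501, -0.866, -0.0], [-0.002, -0.001, -1.0]]
wrist_force: [0.2, -0.1, -2.2]
width: 0.124
```

Run:
```python
from h import *
d=snap('scene','s4.png');t=snap('top','t4.png')
x,y,a=.5406,.1775,np.radians(209.92)
e=np.array([np.cos(a),np.sin(a)])
P=np.array([x,y])-e*(.07+.03); delta([*P,.217],29.92)
crop(d,240,60,420,240,4.4,'s4c.png')
crop(t,170,110,290,210,6,'t4c.png')
```

```text
t 6.32 pos [0.6958 0.2656 0.2465] yaw 29.88 F [ 1.  -0.9 -3.5] T [ 0.04 -0.1  -0.08] w 0.127
delta [-0.0784 -0.001   0.0296] spin -0.04
```

View pics/s4c.png

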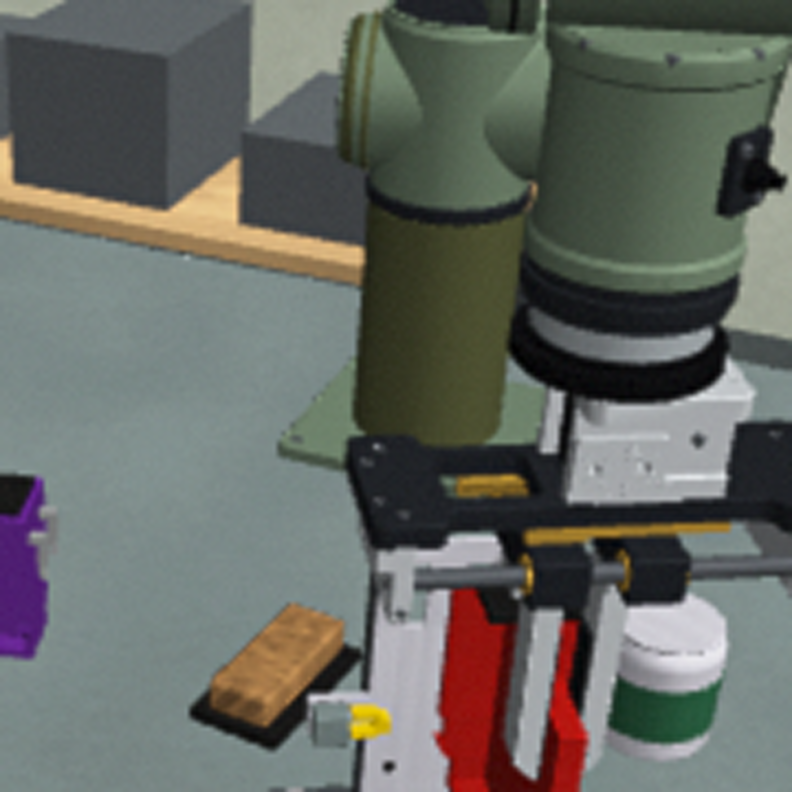

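View pics/t4c.png

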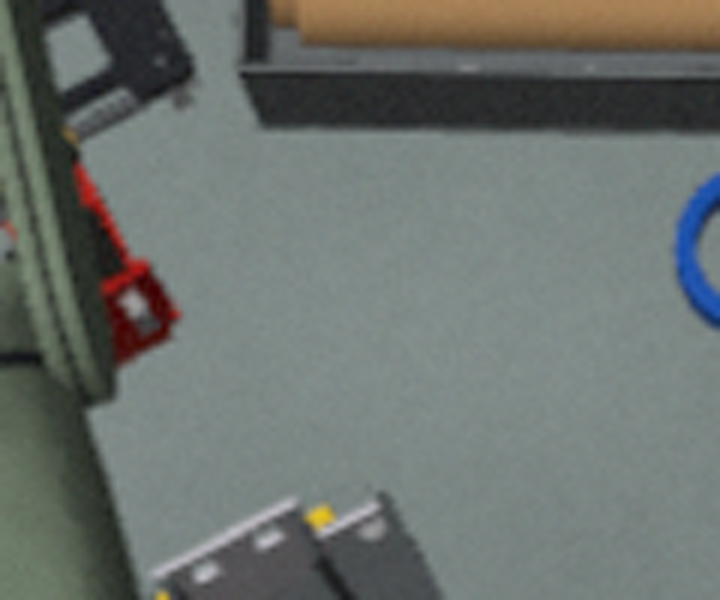

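Call:
servo_tool --gripper '[1,1,1,1,1,1,1,1,1,1,1]' --pt "-0.005 0 0.01" --pt "-0.015 0 0.02" --pt "-0.025 -0.001 0.035" --pt "-0.035 -0.001 0.045" --pt "-0.045 -0.001 0.05" --pt "-0.055 -0.001 0.05" --pt "-0.065 -0.001 0.05" --pt "-0.075 -0.001 0.05" --pt "-0.08 -0.001 0.05" --pt "-0.083 -0.001 0.05" --pt "-0.083 -0.001 0.05" --spin '[0,0,0,0,0,0,0,0,0,0,0]'

```text
time_s: 7.23
ee_pos: [0.6235, 0.225, 0.1974]
orientation: [[0.867, 0.498, 0.001], [0.498, -0.867, -0.0], [0.0, 0.0, -1.0]]
wrist_force: [-0.1, -0.1, -3.4]
width: 0.128
```

Run:
```python
from h import *
d=snap('scene','s5.png');t=snap('top','t5.png')
x,y,a=.5406,.1775,np.radians(209.92)
e=np.array([np.cos(a),np.sin(a)])
P=np.array([x,y])-e*(.07+.025); delta([*P,.1968],29.92)
crop(d,290,140,400,250,7,'s5c.png')
crop(t,170,130,260,210,8,'t5c.png')
```

```text
t 7.33 pos [0.6239 0.2259 0.1972] yaw 29.89 F [ 0.6  0.4 -3. ] T [ 0.05 -0.13  0.02] w 0.124
delta [-0.0013  0.0004  0.0004] spin -0.03
```

View pics/s5c.png

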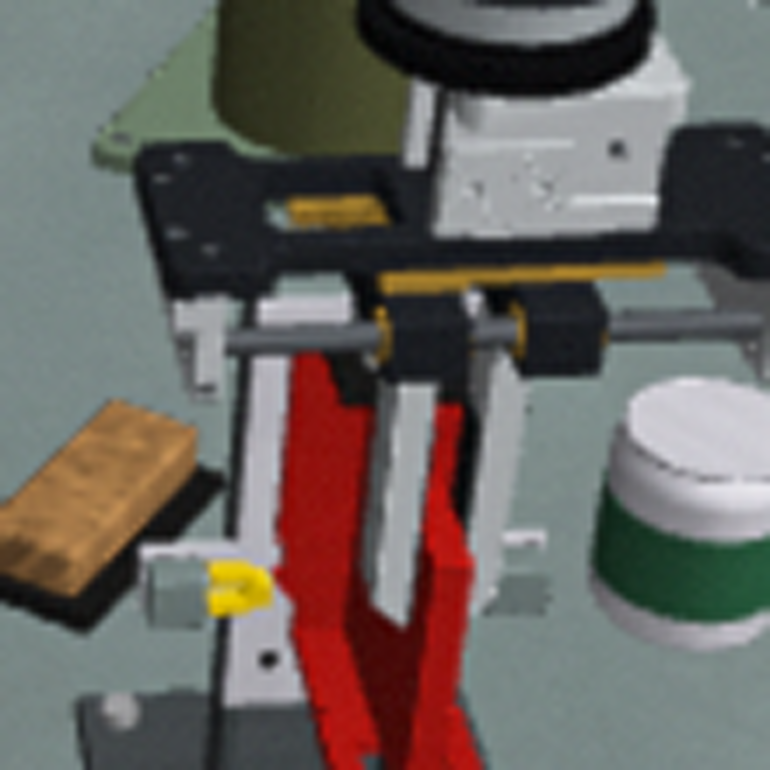

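View pics/t5c.png

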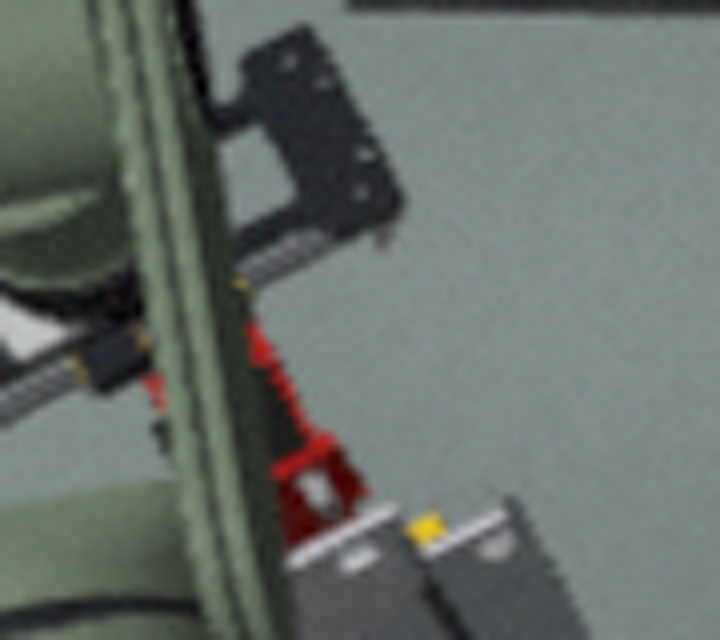

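```bash
cat >> h.py <<'E'
UX,UY,UA=.5406,.1775,np.radians(209.92)
def bpt(o,P,dx=0,dy=0,dz=0,pitch=0,dyaw=0):
    # P in bracket mm -> world; from TCP pose
    Rt=np.array(o['orientation']);p=np.array(o['ee_pos'])
    v=np.array(P,float)/1000-[-.070,0,.0668]
    c,s=np.cos(pitch),np.sin(pitch)
    v=np.array([c*v[0]+s*v[2],v[1],-s*v[0]+c*v[2]])+[dx,dy,dz]
    c,s=np.cos(dyaw),np.sin(dyaw); v=np.array([c*v[0]-s*v[1],s*v[0]+c*v[1],v[2]])
    return p+Rt@np.array([-v[0],v[1],-v[2]])
def over(d,o,edges,s,off,f,**k):
    im=cv2.imread('pics/'+f)
    for a,b in edges:
        q=[tuple(int(z) for z in ((proj(d,bpt(o,P,**k))-off+.5)*s)) for P in(a,b)]
        cv2.line(im,q[0],q[1],(255,255,0),1)
    cv2.imwrite('pics/o_'+f,im)
ED=[((-6,30,114),(-6,-30,114)),((0,30,114),(0,-30,114)),((-6,30,114),(-6,30,42.5)),((-6,30,42.5),(-6,27,42.5)),((-6,27,42.5),(-6,27,29.5)),((-6,27,29.5),(-6,30,29.5)),((-6,30,29.5),(-6,30,26.5)),((-6,30,26.5),(-6,25,19.5)),
((-36,22,120),(-36,-22,120)),((-36,22,120),(-4,22,120)),((-4,22,120),(-4,-22,120)),((-4,-22,120),(-36,-22,120)),((-36,6,100),(-95,6,100)),((-36,-6,100),(-95,-6,100))]
E
python3 - <<'E'
from h import *
o=ctrl.observe()
# y sign check: tool y vs bracket y
d=dict(np.load('pics/s5.png.npz'));t=dict(np.load('pics/t5.png.npz'))
over(d,o,ED,7,np.array([290,140]),'s5c.png');over(t,o,ED,8,np.array([170,130]),'t5c.png')
E
```

```text
(no output)
```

View pics/o_s5c.png

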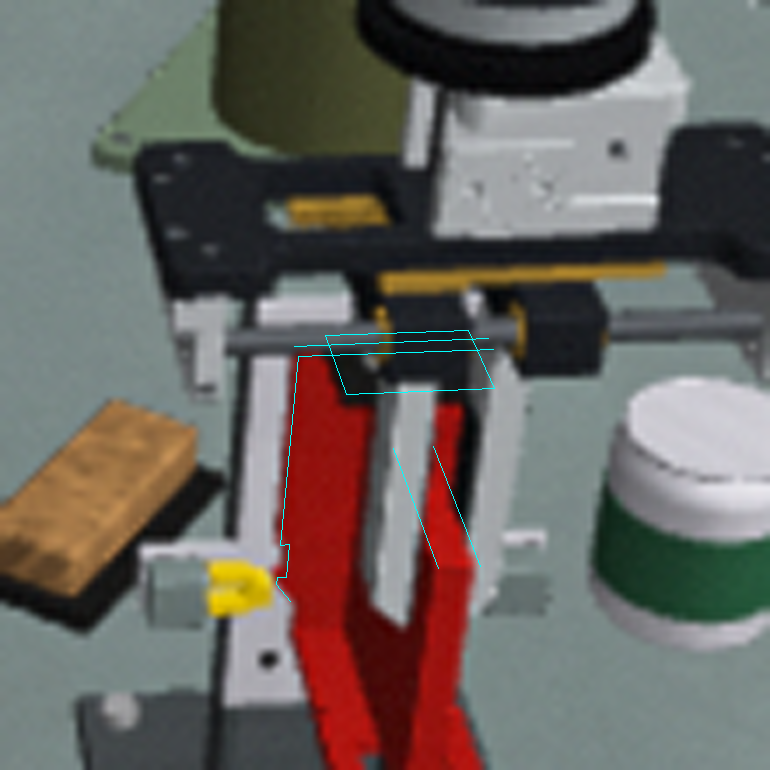

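View pics/o_t5c.png

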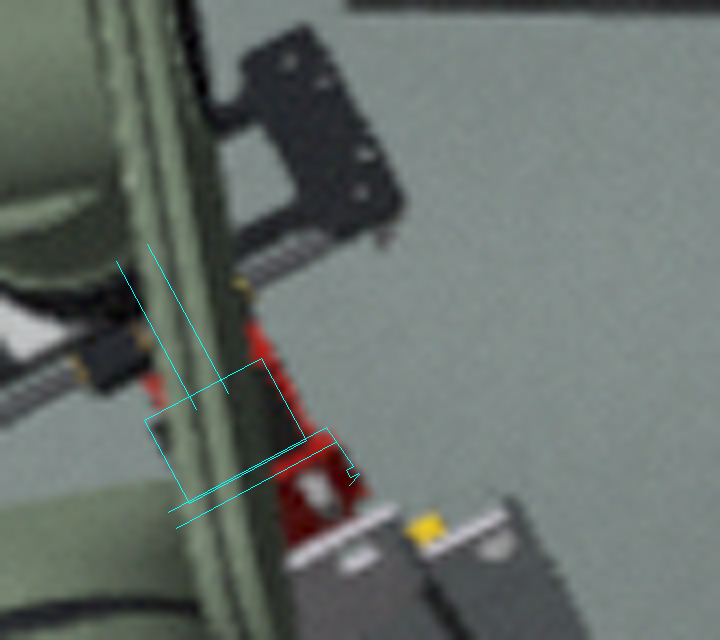

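Run:
```python
from h import *
o=ctrl.observe()
d=dict(np.load('pics/s5.png.npz'));t=dict(np.load('pics/t5.png.npz'))
E2=[((x,y,z),(x,y2,z2)) for x in(-6,0) for (y,z,y2,z2) in [(30,114,30,42.5),(30,42.5,27,42.5),(27,42.5,27,29.5),(27,29.5,30,29.5),(30,29.5,30,26.5),(30,26.5,25,19.5),(25,19.5,25,0),(30,114,-30,114)]]
E2+=[((0,20,98),(11,20,98)),((0,12,98),(11,12,98)),((11,12,98),(11,20,98)),((-36,22,120),(-4,22,120)),((-36,22,120),(-36,-22,120)),((-4,22,120),(-4,-22,120))]
def U(P):
    c,s=np.cos(UA),np.sin(UA);x,y,z=np.array(P)/1000
    return np.array([UX+c*x-s*y,UY+s*x+c*y,z])
UE=[((0,35.5,243),(0,-35.5,243)),((0,35.5,243),(0,35.5,200)),((4,10.25,192),(4,21.75,192)),((0,10.25,192),(0,21.75,192))]
for c,n,off,sz,s in((t,'t5z',(198,168),(34,34),22),(d,'s5z',(318,180),(48,48),15)):
    crop(c,off[0],off[1],off[0]+sz[0],off[1]+sz[1],s,n+'.png')
    over(c,o,E2,s,np.array(off),n+'.png')
    im=cv2.imread('pics/o_'+n+'.png')
    for a,b in UE:
        q=[tuple(int(z) for z in ((proj(c,U(P))-np.array(off)+.5)*s)) for P in(a,b)]
        cv2.line(im,q[0],q[1],(0,255,0),1)
    cv2.imwrite('pics/o_'+n+'.png',im)
```

```text
(no output)
```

View pics/o_t5z.png

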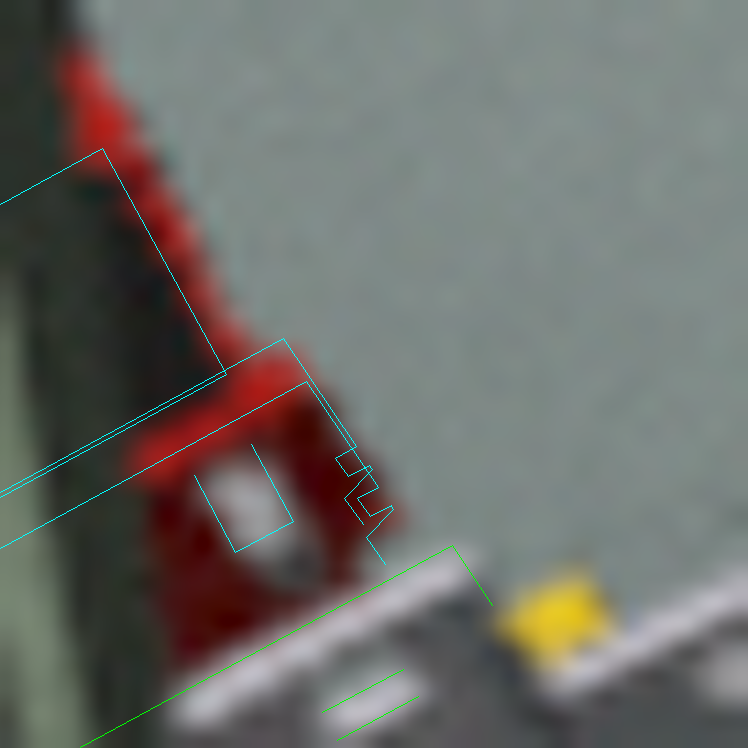

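View pics/o_s5z.png

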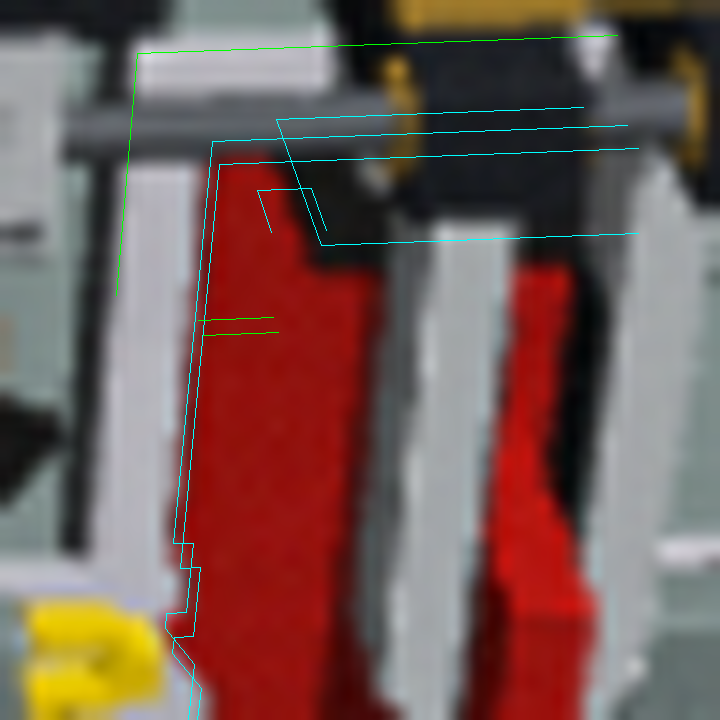

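Call:
servo_tool --gripper '[1,1,1,1,1]' --pt "-0.004 0 0.0005" --pt "-0.008 0 0.0005" --pt "-0.011 0 0.0005" --pt "-0.012 0 0.0005" --pt "-0.012 0 0.0005" --spin '[0,0,0,0,0]'

```text
time_s: 7.75
ee_pos: [0.6126, 0.2203, 0.1964]
orientation: [[0.866, 0.499, -0.0], [0.499, -0.866, -0.0], [-0.0, -0.0, -1.0]]
wrist_force: [0.4, 0.2, -3.5]
width: 0.127
```

Call:
servo_tool --gripper '[1,1,1]' --pt "-0.001 0 0" --pt "-0.002 0 0" --pt "-0.003 0 0" --spin '[0,0,0]'

```text
time_s: 8.0
ee_pos: [0.6103, 0.2189, 0.1965]
orientation: [[0.866, 0.499, 0.0], [0.499, -0.866, 0.0], [0.0, 0.0, -1.0]]
wrist_force: [-0.9, -0.7, -3.2]
width: 0.131
```

Call:
servo_tool --gripper '[1,1,1]' --pt "-0.001 0 0" --pt "-0.002 0 0" --pt "-0.002 0 0" --spin '[0,0,0]'

```text
time_s: 8.25
ee_pos: [0.6084, 0.2177, 0.1964]
orientation: [[0.867, 0.499, -0.0], [0.499, -0.867, -0.0], [-0.0, -0.0, -1.0]]
wrist_force: [-0.2, 0.1, -3.1]
width: 0.124
```

Run:
```python
from h import *
e=np.array([np.cos(UA),np.sin(UA)])
P=np.array([UX,UY])-e*.07; delta([*P,.1963],29.92)
```

```text
t 8.25 pos [0.6084 0.2177 0.1964] yaw 29.94 F [-0.2  0.1 -3.1] T [ 0.09 -0.09  0.04] w 0.124
delta [-0.0088  0.0011  0.0001] spin 0.02
```

Call:
servo_tool --gripper '[1,1,1]' --pt "-0.001 0.0003 0" --pt "-0.002 0.0005 0" --pt "-0.002 0.0005 0" --spin '[0,0,0]'

```text
time_s: 8.5
ee_pos: [0.6069, 0.2163, 0.1965]
orientation: [[0.867, 0.499, -0.0], [0.499, -0.867, -0.0], [-0.0, -0.0, -1.0]]
wrist_force: [0.1, -0.0, -4.1]
width: 0.127
```

Call:
servo_tool --gripper '[1,1,1]' --pt "-0.001 0 0" --pt "-0.002 0 0" --pt "-0.002 0 0" --spin '[0,0,0]'

```text
time_s: 8.75
ee_pos: [0.6052, 0.2153, 0.1964]
orientation: [[0.866, 0.499, -0.0], [0.499, -0.866, -0.0], [-0.0, -0.0, -1.0]]
wrist_force: [-0.0, -0.5, -3.4]
width: 0.123
```

Call:
servo_tool --gripper '[1,1,1]' --pt "-0.001 0 0" --pt "-0.002 0 0" --pt "-0.002 0 0" --spin '[0,0,0]'

```text
time_s: 9.0
ee_pos: [0.6034, 0.2143, 0.1964]
orientation: [[0.867, 0.499, -0.0], [0.499, -0.867, -0.0], [-0.0, -0.0, -1.0]]
wrist_force: [-0.1, 0.0, -2.6]
width: 0.124
```

Run:
```python
from h import *
e=np.array([np.cos(UA),np.sin(UA)])
P=np.array([UX,UY])-e*.07; delta([*P,.1963],29.92)
t=snap('top','t6.png');d=snap('scene','s6.png')
crop(t,180,150,240,210,12,'t6c.png'); crop(d,300,160,380,240,9,'s6c.png')
```

```text
t 9.0 pos [0.6034 0.2143 0.1964] yaw 29.94 F [-0.1  0.  -2.6] T [ 0.08 -0.06  0.01] w 0.124
delta [-0.0028  0.0006  0.0001] spin 0.02
```

View pics/t6c.png

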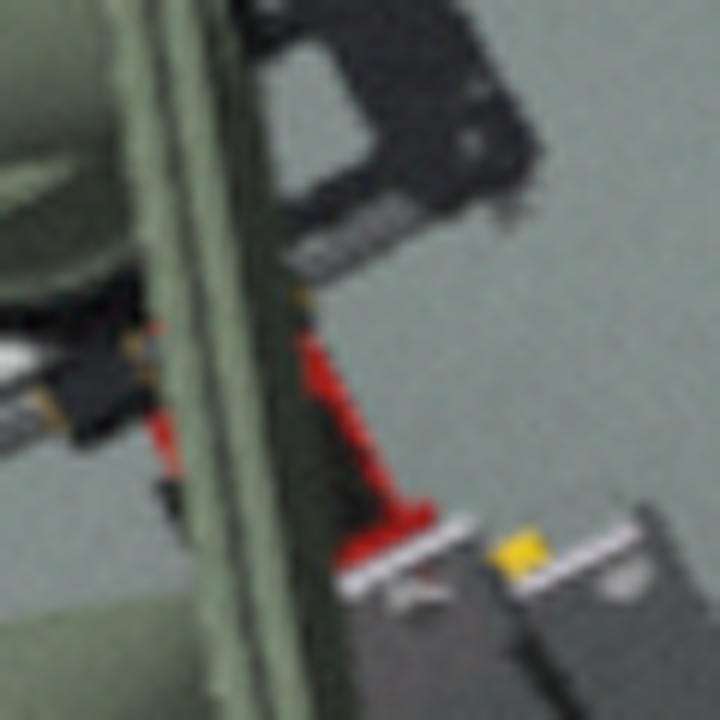

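View pics/s6c.png

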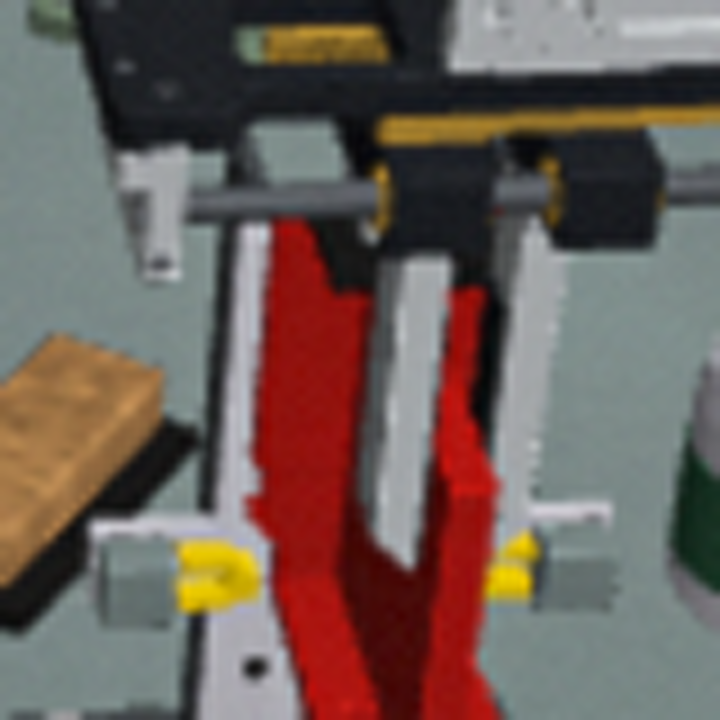

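Call:
servo_tool --gripper '[1,1,1]' --pt "-0.0008 0.0003 0" --pt "-0.0015 0.0003 0" --pt "-0.0015 0.0003 0" --spin '[0,0,0]'

```text
time_s: 9.35
ee_pos: [0.6024, 0.2134, 0.1965]
orientation: [[0.867, 0.499, 0.0], [0.499, -0.867, 0.0], [0.0, 0.0, -1.0]]
wrist_force: [0.2, -0.9, -4.3]
width: 0.127
```

Call:
servo_tool --gripper '[1,1,1]' --pt "-0.0005 0 0" --pt "-0.001 0 0" --pt "-0.001 0 0" --spin '[0,0,0]'

```text
time_s: 9.6
ee_pos: [0.6025, 0.2133, 0.1967]
orientation: [[0.867, 0.499, 0.002], [0.499, -0.867, 0.001], [0.002, 0.0, -1.0]]
wrist_force: [2.7, 0.7, -4.6]
width: 0.127
```

Run:
```python
from h import *
e=np.array([np.cos(UA),np.sin(UA)])
P=np.array([UX,UY])-e*.07; delta([*P,.1963],29.92)
```

```text
t 9.6 pos [0.6025 0.2133 0.1967] yaw 29.94 F [ 2.7  0.7 -4.6] T [ 0.3  -0.67 -0.07] w 0.127
delta [-0.0015  0.0001  0.0004] spin 0.02
```

Call:
servo_tool --gripper '[1,1,1,1,1,1,1]' --pt "0.0015 0 0" --pt "0.0015 0 0.001" --pt "0.0015 0 0.002" --pt "0.0015 0 0.003" --pt "0.0015 0 0.004" --pt "0.0015 0 0.005" --pt "0.0015 0 0.005" --spin '[0,0,0,0,0,0,0]'

```text
time_s: 10.18
ee_pos: [0.6026, 0.2135, 0.191]
orientation: [[0.867, 0.499, -0.001], [0.499, -0.867, -0.0], [-0.001, -0.0, -1.0]]
wrist_force: [0.6, 0.9, -3.3]
width: 0.123
```

Call:
servo_tool --gripper '[1,1,1,1,1]' --pt "0 0 0.001" --pt "0 0 0.002" --pt "0 0 0.003" --pt "0 0 0.004" --pt "0 0 0.004" --spin '[0,0,0,0,0]'

```text
time_s: 10.6
ee_pos: [0.6027, 0.2136, 0.1871]
orientation: [[0.867, 0.499, -0.001], [0.499, -0.867, -0.0], [-0.001, -0.0, -1.0]]
wrist_force: [-0.0, 0.5, -3.6]
width: 0.126
```

Call:
servo_tool --gripper '[1,1,1]' --pt "0 0 0.001" --pt "0 0 0.002" --pt "0 0 0.002" --spin '[0,0,0]'

```text
time_s: 10.85
ee_pos: [0.603, 0.2135, 0.1854]
orientation: [[0.866, 0.499, 0.0], [0.499, -0.866, -0.0], [0.0, 0.0, -1.0]]
wrist_force: [1.5, -0.7, -3.4]
width: 0.124
```

Call:
servo_tool --gripper '[1,1,1]' --pt "0 0 0.0007" --pt "0 0 0.0015" --pt "0 0 0.0015" --spin '[0,0,0]'

```text
time_s: 11.1
ee_pos: [0.6032, 0.2136, 0.1848]
orientation: [[0.866, 0.499, 0.001], [0.499, -0.866, -0.0], [0.001, 0.001, -1.0]]
wrist_force: [0.3, -0.6, -0.7]
width: 0.126
```

Call:
servo_tool --gripper '[1,1,1]' --pt "0 0 0.0007" --pt "0 0 0.001" --pt "0 0 0.001" --spin '[0,0,0]'

```text
time_s: 11.35
ee_pos: [0.6035, 0.2138, 0.1841]
orientation: [[0.867, 0.499, 0.002], [0.499, -0.867, 0.0], [0.002, 0.0, -1.0]]
wrist_force: [0.3, 1.0, 3.6]
width: 0.127
```

Run:
```python
from h import *
e=np.array([np.cos(UA),np.sin(UA)])
P=np.array([UX,UY])-e*.07; delta([*P,.1963],29.92)
t=snap('top','t7.png');d=snap('scene','s7.png')
crop(t,180,150,240,210,12,'t7c.png'); crop(d,300,160,380,240,9,'s7c.png')
```

```text
t 11.35 pos [0.6035 0.2138 0.1841] yaw 29.94 F [0.3 1.  3.6] T [-0.26  0.34 -0.  ] w 0.127
delta [-0.0026  0.0001 -0.0122] spin 0.02
```

View pics/s7c.png

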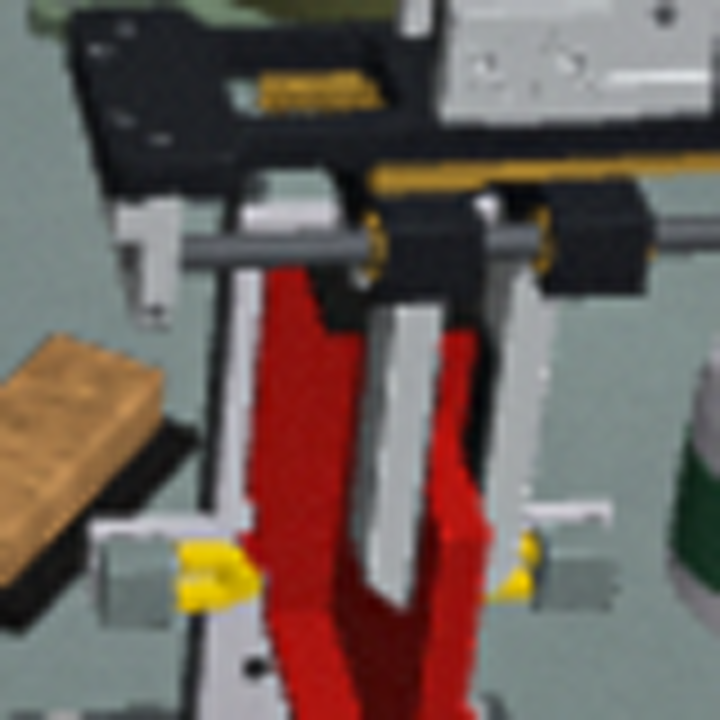

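Call:
servo_tool --gripper '[1,1,0.5,0.5,0.5,0.5,0.5,0.5,0.5,0.5]' --pt "0 0 -0.0004" --pt "0 0 -0.0008" --pt "0 0 -0.0008" --pt "0 0 -0.0008" --pt "0 0 -0.0008" --pt "0 0 -0.0008" --pt "0 0 -0.0008" --pt "0 0 -0.0008" --pt "0 0 -0.0008" --pt "0 0 -0.0008" --spin '[0,0,0,0,0,0,0,0,0,0]'

```text
time_s: 12.28
ee_pos: [0.6029, 0.2136, 0.1837]
orientation: [[0.867, 0.499, -0.0], [0.499, -0.867, 0.0], [-0.0, -0.0, -1.0]]
wrist_force: [-0.4, 0.1, 0.4]
width: 0.5
```

Run:
```python
from h import *
e=np.array([np.cos(UA),np.sin(UA)])
P=np.array([UX,UY])-e*.022; delta([*P,.270],29.92)
d=snap('scene','s8.png')
crop(d,300,160,380,240,9,'s8c.png')
```

```text
t 12.28 pos [0.6029 0.2136 0.1837] yaw 29.94 F [-0.4  0.1  0.4] T [ 0.03 -0.04  0.06] w 0.5
delta [-0.05    0.0002 -0.0863] spin 0.02
```

View pics/s8c.png

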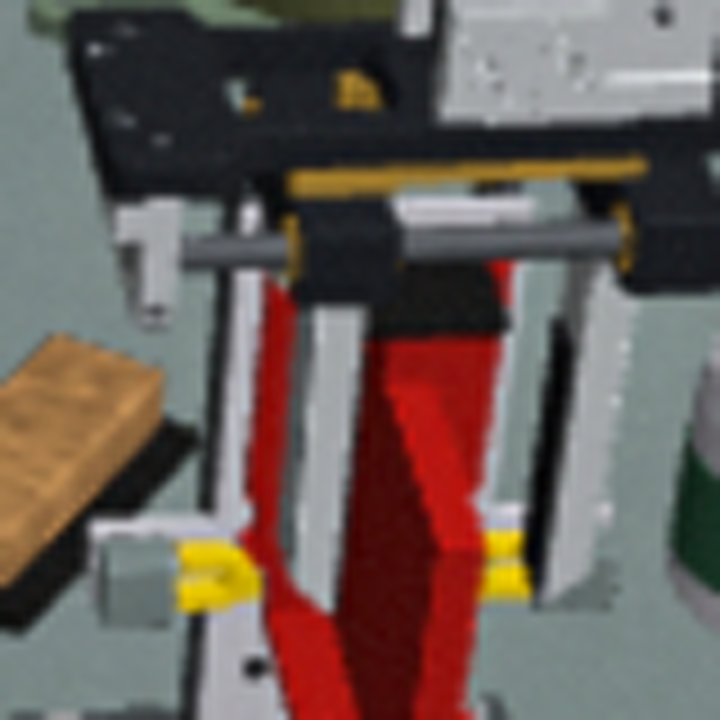

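Call:
servo_tool --gripper '[0.5,0.5,0.5,0.5,0.5,0.5,0.7,0.9,1,1,1,1,1,1]' --pt "0 0 -0.01" --pt "0 0 -0.025" --pt "0 0 -0.04" --pt "0 0 -0.055" --pt "0 0 -0.07" --pt "0 0 -0.08" --pt "0 0 -0.086" --pt "0 0 -0.086" --pt "-0.012 0 -0.086" --pt "-0.025 0 -0.086" --pt "-0.035 0 -0.086" --pt "-0.045 0 -0.086" --pt "-0.049 0 -0.086" --pt "-0.049 0 -0.086" --spin '[0,0,0,0,0,0,0,0,0,0,0,0,0,0]'

```text
time_s: 13.5
ee_pos: [0.5595, 0.1888, 0.269]
orientation: [[0.867, 0.499, -0.002], [0.499, -0.867, -0.0], [-0.001, -0.001, -1.0]]
wrist_force: [0.0, -0.6, 0.4]
width: 0.01
```

Run:
```python
from h import *
e=np.array([np.cos(UA),np.sin(UA)])
P=np.array([UX,UY])-e*.022; delta([*P,.237],29.92)
d=snap('scene','s9.png');t=snap('top','t9.png')
crop(d,290,120,390,240,6,'s9c.png');crop(t,180,150,240,210,12,'t9c.png')
```

```text
t 13.5 pos [0.5595 0.1888 0.269 ] yaw 29.92 F [ 0.  -0.6  0.4] T [-0.01  0.02  0.03] w 0.01
delta [-0.      0.0004  0.032 ] spin 0.0
```

View pics/s9c.png

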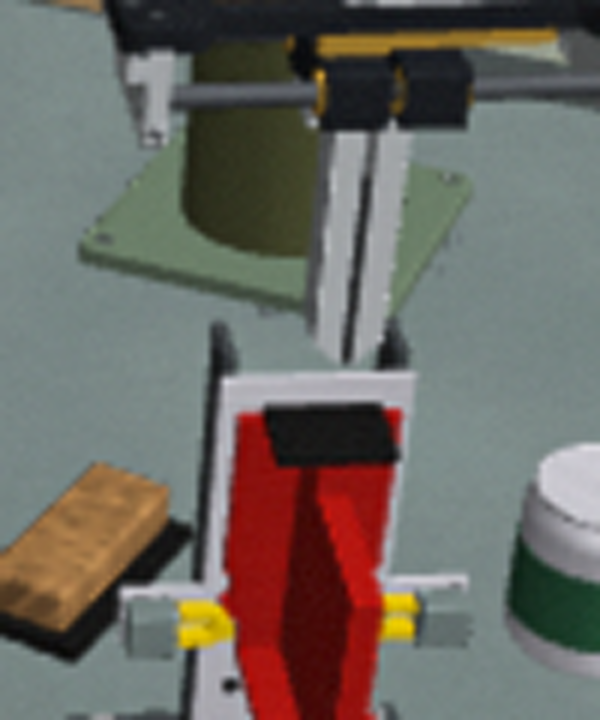

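Call:
servo_tool --gripper '[1,1,1,1,1]' --pt "0.003 0 0.008" --pt "0.003 0 0.016" --pt "0.003 0 0.024" --pt "0.003 0 0.028" --pt "0.003 0 0.028" --spin '[0,0,0,0,0]'

```text
time_s: 14.02
ee_pos: [0.5619, 0.1905, 0.2393]
orientation: [[0.866, 0.499, -0.004], [0.499, -0.866, -0.001], [-0.004, -0.001, -1.0]]
wrist_force: [0.1, -0.3, -0.3]
width: 0.009
```

Call:
servo_tool --gripper '[1,1,1]' --pt "0 0 0.001" --pt "0 0 0.002" --pt "0 0 0.002" --spin '[0,0,0]'

```text
time_s: 14.27
ee_pos: [0.5632, 0.1907, 0.2399]
orientation: [[0.866, 0.499, 0.0], [0.499, -0.866, 0.0], [0.0, 0.0, -1.0]]
wrist_force: [0.2, -0.2, -0.6]
width: 0.002
```

Call:
servo_tool --gripper '[1,1,1]' --pt "0 0 0.001" --pt "0 0 0.002" --pt "0 0 0.002" --spin '[0,0,0]'

```text
time_s: 14.52
ee_pos: [0.5632, 0.1907, 0.238]
orientation: [[0.867, 0.499, 0.001], [0.499, -0.867, 0.0], [0.001, 0.0, -1.0]]
wrist_force: [-0.3, 0.3, 0.3]
width: 0.006
```

Call:
servo_tool --gripper '[1,1,1]' --pt "0 0 0.0007" --pt "0 0 0.0015" --pt "0 0 0.0015" --spin '[0,0,0]'

```text
time_s: 14.77
ee_pos: [0.5635, 0.1908, 0.2377]
orientation: [[0.866, 0.499, 0.002], [0.499, -0.866, 0.0], [0.002, 0.001, -1.0]]
wrist_force: [-1.5, -0.2, 4.2]
width: 0.003
```

Call:
servo_tool --gripper '[1,1,1]' --pt "0 0 0.0007" --pt "0 0 0.0015" --pt "0 0 0.0015" --spin '[0,0,0]'

```text
time_s: 15.02
ee_pos: [0.5637, 0.1908, 0.2375]
orientation: [[0.866, 0.499, 0.003], [0.499, -0.866, 0.0], [0.003, 0.001, -1.0]]
wrist_force: [-2.0, -0.5, 9.1]
width: 0.004
```

Call:
servo_tool --gripper '[1,1,1]' --pt "0 0 0.0005" --pt "0 0 0.001" --pt "0 0 0.001" --spin '[0,0,0]'

```text
time_s: 15.27
ee_pos: [0.5638, 0.1909, 0.2374]
orientation: [[0.866, 0.499, 0.003], [0.499, -0.866, 0.001], [0.003, 0.001, -1.0]]
wrist_force: [-3.9, -1.7, 12.1]
width: 0.007
```

Call:
servo_tool --gripper '[1,1,1]' --pt "0 0 0.0004" --pt "0 0 0.0008" --pt "0 0 0.0008" --spin '[0,0,0]'

```text
time_s: 15.52
ee_pos: [0.5639, 0.1909, 0.2374]
orientation: [[0.866, 0.499, 0.004], [0.499, -0.866, 0.001], [0.004, 0.002, -1.0]]
wrist_force: [-3.8, -0.1, 14.2]
width: 0.003
```

Call:
servo_tool --gripper '[1,1,1]' --pt "0 0 0.0004" --pt "0 0 0.0007" --pt "0 0 0.0007" --spin '[0,0,0]'

```text
time_s: 15.77
ee_pos: [0.564, 0.1909, 0.2373]
orientation: [[0.866, 0.499, 0.005], [0.499, -0.866, 0.001], [0.004, 0.002, -1.0]]
wrist_force: [-5.4, -0.7, 16.5]
width: 0.003
```

Run:
```python
from h import *
e=np.array([np.cos(UA),np.sin(UA)])
P=np.array([UX,UY])-e*.022; delta([*P,.237],29.92)
d=snap('scene','s10.png');t=snap('top','t10.png')
crop(d,310,170,370,240,11,'s10c.png');crop(t,180,160,240,220,12,'t10c.png')
```

```text
t 15.77 pos [0.564  0.1909 0.2373] yaw 29.96 F [-5.4 -0.7 16.5] T [-0.28  1.06  0.04] w 0.003
delta [-0.005  -0.      0.0003] spin 0.04
```

View pics/s10c.png

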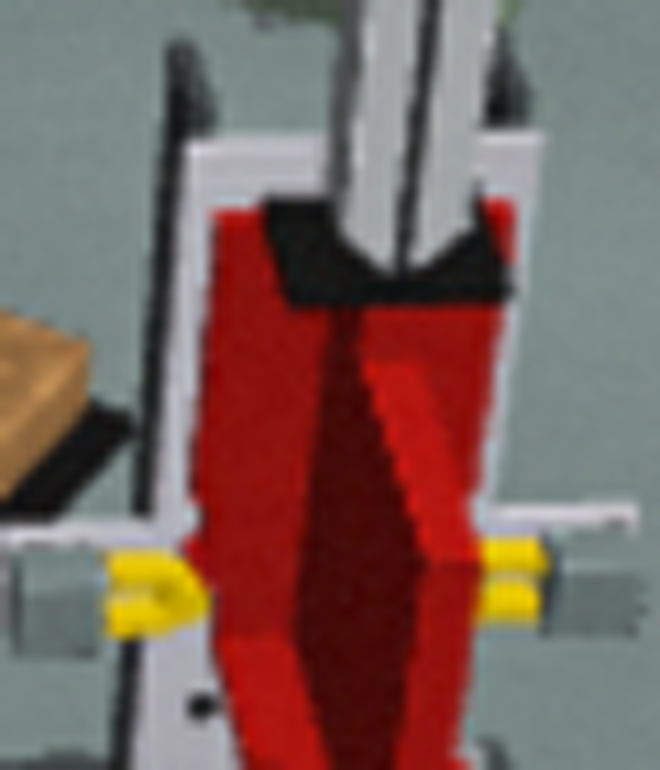

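View pics/t10c.png

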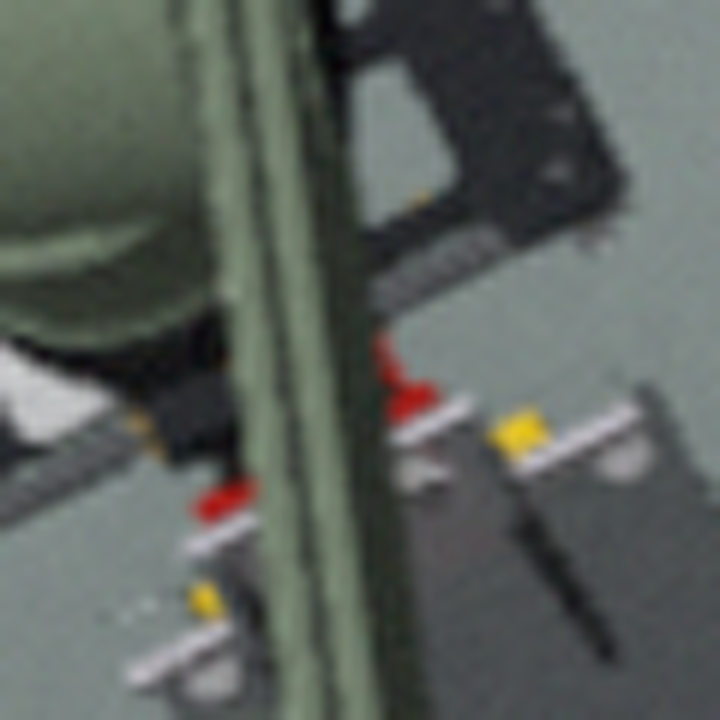

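Call:
servo_tool --gripper '[1,1,1]' --pt "-0.0007 0 0" --pt "-0.0015 0 0.0002" --pt "-0.0015 0 0.0002" --spin '[0,0,0]'

```text
time_s: 16.12
ee_pos: [0.5635, 0.1903, 0.2362]
orientation: [[0.866, 0.499, 0.006], [0.499, -0.866, 0.001], [0.006, 0.002, -1.0]]
wrist_force: [-2.3, -0.1, 9.4]
width: 0.008
```

Call:
servo_tool --gripper '[1,1,1]' --pt "0 0 0.0003" --pt "0 0 0.0006" --pt "0 0 0.0006" --spin '[0,0,0]'

```text
time_s: 16.37
ee_pos: [0.5633, 0.1901, 0.2344]
orientation: [[0.867, 0.499, 0.005], [0.499, -0.867, 0.001], [0.005, 0.002, -1.0]]
wrist_force: [-0.5, -0.1, 7.8]
width: 0.007
```

Call:
servo_tool --gripper '[1,1,1]' --pt "0 0 0.0005" --pt "0 0 0.001" --pt "0 0 0.001" --spin '[0,0,0]'

```text
time_s: 16.62
ee_pos: [0.5633, 0.1901, 0.2335]
orientation: [[0.866, 0.499, 0.005], [0.499, -0.867, 0.001], [0.005, 0.002, -1.0]]
wrist_force: [-0.9, -0.5, 8.5]
width: 0.007
```

Call:
servo_tool --gripper '[1,1,1]' --pt "-0.0002 0 0.0005" --pt "-0.0005 0 0.001" --pt "-0.0005 0 0.001" --spin '[0,0,0]'

```text
time_s: 16.87
ee_pos: [0.563, 0.19, 0.2317]
orientation: [[0.867, 0.499, 0.005], [0.499, -0.867, 0.001], [0.005, 0.002, -1.0]]
wrist_force: [0.7, 1.3, 3.1]
width: 0.004
```

Call:
servo_tool --gripper '[1,1,1]' --pt "0 0 0.0005" --pt "0 0 0.001" --pt "0 0 0.001" --spin '[0,0,0]'

```text
time_s: 17.12
ee_pos: [0.5604, 0.1895, 0.2273]
orientation: [[0.867, 0.499, -0.003], [0.499, -0.867, -0.001], [-0.002, -0.001, -1.0]]
wrist_force: [0.1, 0.2, -0.3]
width: 0.003
```

Call:
servo_tool --gripper '[1,1,1,1]' --pt "0 0 0.001" --pt "0 0 0.002" --pt "0 0 0.003" --pt "0 0 0.003" --spin '[0,0,0,0]'

```text
time_s: 17.45
ee_pos: [0.5608, 0.1896, 0.2247]
orientation: [[0.867, 0.499, -0.001], [0.499, -0.867, -0.0], [-0.001, -0.0, -1.0]]
wrist_force: [-0.6, 0.2, 0.2]
width: 0.004
```

Run:
```python
from h import *
e=np.array([np.cos(UA),np.sin(UA)])
P=np.array([UX,UY])-e*.022; delta([*P,.237],29.92)
d=snap('scene','s11.png')
crop(d,310,170,370,240,11,'s11c.png')
```

```text
t 17.45 pos [0.5608 0.1896 0.2247] yaw 29.95 F [-0.6  0.2  0.2] T [-0.02 -0.02 -0.04] w 0.004
delta [-0.0016  0.0004 -0.0123] spin 0.03
```

View pics/s11c.png

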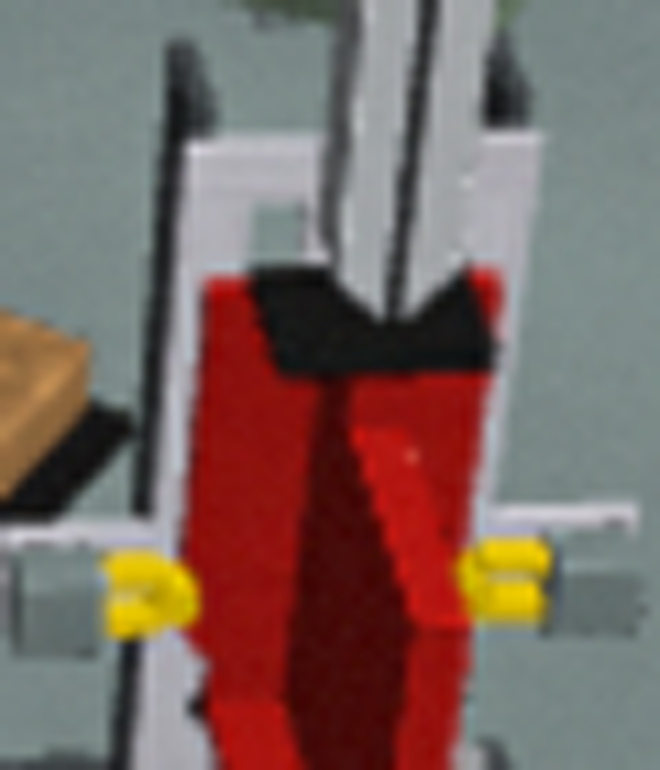

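Call:
servo_tool --gripper '[1,1,1,1,1]' --pt "0 0 0.001" --pt "0 0 0.002" --pt "0 0 0.003" --pt "0 0 0.004" --pt "0 0 0.004" --spin '[0,0,0,0,0]'

```text
time_s: 17.92
ee_pos: [0.5611, 0.1896, 0.2211]
orientation: [[0.867, 0.499, -0.0], [0.499, -0.867, -0.0], [-0.0, -0.0, -1.0]]
wrist_force: [-0.8, 0.8, -0.2]
width: 0.006
```

Call:
servo_tool --gripper '[1,1,1,1]' --pt "0 0 0.0007" --pt "0 0 0.0014" --pt "0 0 0.002" --pt "0 0 0.002" --spin '[0,0,0,0]'

```text
time_s: 18.25
ee_pos: [0.5615, 0.1897, 0.22]
orientation: [[0.867, 0.499, 0.001], [0.499, -0.867, 0.0], [0.001, 0.0, -1.0]]
wrist_force: [-1.2, -0.1, 2.8]
width: 0.006
```

Call:
servo_tool --gripper '[1,1,1]' --pt "0 0 0.0007" --pt "0 0 0.0014" --pt "0 0 0.0014" --spin '[0,0,0]'

```text
time_s: 18.5
ee_pos: [0.5616, 0.1898, 0.2199]
orientation: [[0.866, 0.499, 0.001], [0.499, -0.866, 0.0], [0.001, 0.001, -1.0]]
wrist_force: [-2.7, -0.9, 7.1]
width: 0.006
```

Call:
servo_tool --gripper '[1,1,1,1]' --pt "-0.0005 0 0.0007" --pt "-0.0008 0 0.0013" --pt "-0.0008 0 0.0018" --pt "-0.0008 0 0.0018" --spin '[0,0,0,0]'

```text
time_s: 18.83
ee_pos: [0.5616, 0.1897, 0.2198]
orientation: [[0.866, 0.499, 0.004], [0.499, -0.866, 0.001], [0.004, 0.001, -1.0]]
wrist_force: [-3.4, -0.6, 11.9]
width: 0.005
```

Call:
servo_tool --gripper '[1,1,1,1,1,1,1,1,1,1,1,1,1,1]' --pt "0 0 -0.003" --pt "0 0 -0.008" --pt "0 0 -0.016" --pt "0 0 -0.03" --pt "0 0 -0.045" --pt "0 0 -0.06" --pt "0.01 0 -0.075" --pt "0.03 0 -0.09" --pt "0.05 0 -0.1" --pt "0.07 0 -0.11" --pt "0.09 0 -0.12" --pt "0.1 0 -0.12" --pt "0.1 0 -0.12" --pt "0.1 0 -0.12" --spin '[0,0,0,0,0,0,0,0,0,0,0,0,0,0]'

```text
time_s: 20.0
ee_pos: [0.6471, 0.2392, 0.3353]
orientation: [[0.866, 0.499, -0.002], [0.499, -0.866, -0.001], [-0.002, -0.0, -1.0]]
wrist_force: [-0.2, -0.2, -0.9]
width: 0.001
```

Run:
```python
from h import *
delta([.5,.2,.3],29.92)
d=snap('scene','s12.png');t=snap('top','t12.png')
crop(d,310,170,370,240,11,'s12c.png');crop(t,180,160,240,220,12,'t12c.png')
```

```text
t 20.0 pos [0.6471 0.2392 0.3353] yaw 29.95 F [-0.2 -0.2 -0.9] T [-0.03  0.02 -0.02] w 0.001
delta [-0.147  -0.0395  0.0355] spin 0.03
```

View pics/s12c.png

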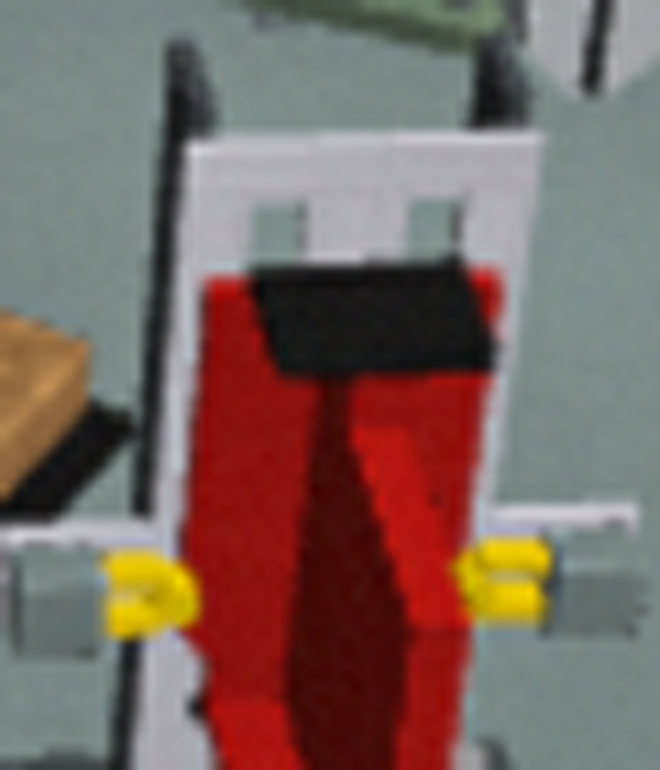

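View pics/s12.png

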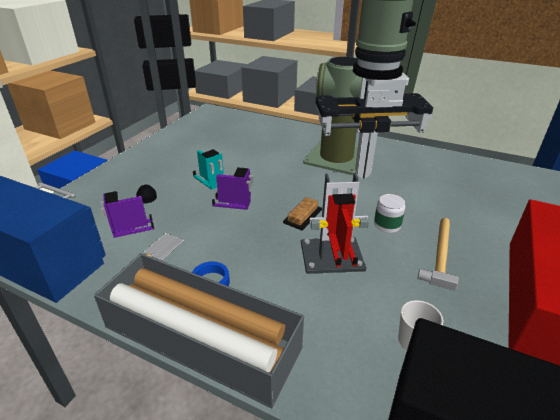

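View pics/t12.png

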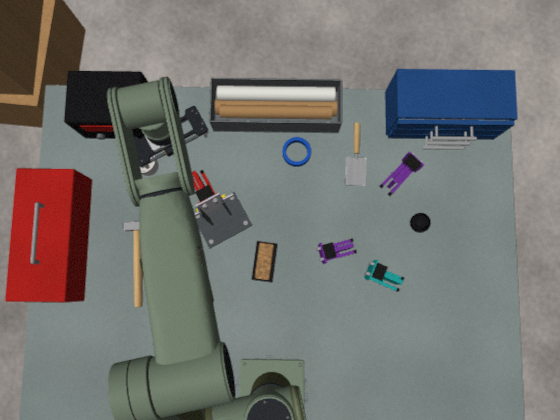

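Run:
```python
from h import *
print(ctrl.close_job())
```

```text
the job is handed in; nothing more can be done
None
```

The red bracket is hooked into both slots and pressed fully home, with both yellow rollers in its side notches. I let go of it, moved the arm clear and handed the job in at about 20 s of the 69 s allowed. No verdict is reported.

- **Slot height:** The camera images put the slotted strip at s ≈ 30 mm. At that height the hooks went through both slots without touching. The ramps then met the rollers with the underside about 117 mm above the bench, which fits s ≈ 29–30 mm.
- **Pressing:** At first the bracket stuck at 16.5 N. Most likely the fingers were dragging it sideways, so I moved the press point about 1.5 mm towards the strip. It then slid down at under 10 N and snapped in. I pressed again to 11.9 N and it did not move further, with the underside at about 100 mm.
- **Last checks:** In the last pictures the back plate lies against the strip and is centred on it. Both rollers sit in the notches, pushed out about 1.5 mm (left) and somewhat more (right). Those figures were estimated by eye from pixel shifts. The sanding block, tape roll, spreader and black cap are where they started in both views. The tin, mallet and cup look unmoved in the scene view, but the arm covers them in the top view.
- **Not measured:** I could not read the catch positions or the bracket's final tilt directly.

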